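# Turn the reversible arm of a potter's profiling jig end for end and latch it in

## Robot

A 6-joint arm with a two-finger parallel gripper is mounted at the origin on the work surface; the furniture and walls round the work are solid. World frame = base frame: x ahead of the robot, y to its left, z up, the work surface at z = 0. Lengths are in mm, angles in rad, forces in N, time in s.
With the tool pointing down it reaches from about 350 to 975 mm from the base axis. Payload 7.1 kg.
Tool frame: the origin (TCP) lies on the front face of the gripper's body, between the roots of the fingers; the fingertips stand 80 mm ahead of it and the grasp point (between the pads) lies 61 mm ahead of it (env.tips_ahead is the distance from the TCP to the fingertips, in mm); z points along the fingers, y is the direction in which the jaws open and shut (so a half turn about z gives the same grasp; the last joint's range is limited). The gripper opens to 88 mm and grips with 3 to 60 N. Pads are 20 mm wide; open, the fingers measure 115 mm over their backs; the gripper's body (75 mm by 178 mm) begins 61 mm behind the grasp point.
Start: joints at [-1.203, 0.423, 1.63, -0, 1.089, -0.019], TCP at [235.783, -578.802, 302.675] pointing down, gripper open.
Joint ranges: [-3, 3], [-0.9, 2.11], [0.09, 2.58], [-1.31, 4.45], [0.11, 2.69], [-2.54, 2.54]. Speed limits (rad/s): [2.39, 2.39, 3.01, 3.14, 3.14, 3.14].

## Interface

Orientations are given as a unit quaternion [x, y, z, w].
In Python, from station import env, set_gripper, viewer, workorder gives the robot as it stands. Calls block until the motion is done:
- env.reach(position, orientation): joint-space move of the TCP to a pose.
- env.move_l(position, rot=None, rate=150, f_stop=None): straight line of the TCP; rot=None keeps the orientation; rate is the mean speed in mm/s. With f_stop (N) it stops when the force on the tool has changed by that much, and returns True; else False.
- env.move_joints(angles): joint-space move.
- set_gripper(opening): finger opening in mm; the grip force is fixed at half the most; returns when the fingers have stopped.
- env.hold(seconds).
- env.ik(position, orientation): joint angles nearest the present ones, or None.
- env.read_state(): the state.
- viewer.camera(name): name is "scene" or "top" or "wrist"; returns the picture (400x640x3 uint8, blue, green, red); there is no depth.
- viewer.camera_params(name): a dict with "fx", "fy", "cx", "cy" (pixels), "dist" ([k1, k2, p1, p2, k3] as OpenCV has them; the pictures are not rectified), "pose" (4x4, takes a point from camera to world coordinates); the wrist camera has in their place "tool_from_camera" (4x4, takes a point from camera to tool coordinates, whose origin is the TCP and whose axes are the flange's). Camera axes: x right, y up, looking along -z (the intrinsics and any distortion apply to the point x, -y, -z); pixel columns grow to the right and rows downward; lengths in mm; the calibration is good to about 2 mm. A picture is of the moment at which its call begins: read the wrist's pose just before it. camera_params takes no time and is no camera call.
A pose or a line that the arm cannot do raises env.IKError and nothing moves.
- workorder.sign_off(): hands the job in, once; it reports no verdict.
The state is a dict: "time_s": time; "qpos": joint angles; "dq": joint speeds; "tau": joint torques, N m; "tool_pos": TCP position; "orientation": TCP orientation; "force": force on the tool from outside, world axes, zero at the start; "wrist_torque": the same for the moment, N m; "width": finger opening in mm.
Only numpy, scipy, OpenCV 4.12 (cv2) and the standard library are available. Lean on these libraries where they do the work, as an engineer would, in place of code of your own. Each camera call takes 0.05 s, during which the arm holds its last target.

## Task

The profiling jig still has its red hollow template at the wheel side, but the pot on the wheel has straight walls. Lift the arm off its pivot pin, turn it end for end (same face up) so that the pale wooden straight template comes to the wheel side, refit it right down on the pin clear of the spring's roller, then swing it in against the return spring until the catch bolt snaps out behind it, and let go so that the bolt holds it with the straight edge at the pot. Leave the pot, the cup of tools and the dark pot standing where they are.

Things in the scene. Friction and masses are not known exactly. Their poses are not given: they have to be found in the camera images.
- jig: Plywood base 110 mm wide (x), about 340 mm long (y), 12 mm thick, fixed to the table. Origin: table top under the pivot pin's axis; z up. Coordinates called jig x, y, z are in mm in this frame. Wheel towards -y, catch bracket towards +y (x 5 to 34, y 109 to 139, up to z 99). With the arm latched the right way round, arm and jig axes agree (arm yaw in the jig frame 0).
- wheel_centre (a point): Centre of the aluminium wheel head's top: a fixed disc 116 mm across, jig x 0, y -130, z 30; the pot stands on it.
- pin_top (a point): Top centre of the upright steel pivot pin: 11 mm in diameter, 32 mm long (jig z 62 to 94), its top 10 mm tapering to 5 mm.
- pin_shoulder (a point): Point on the pin's axis at the post's shoulder (radius 15 mm), jig z 62: the arm's underside rests here when it is fully home.
- work_point (a point): Fixed point, jig x 0, y -96, z 56, about 4 mm short of the pot's wall: where the middle of the straight edge stands when the arm is latched.
- profile_arm: Loose reversible arm, 0.19 to 0.31 kg, balanced. Origin: centre of the underside of its steel boss, on the bore's axis; z up, long axis y. Boss 24 (x) by 34 (y) by 34 mm high; bore 12.8 mm wide, open below, closed at 34 mm. Bar 20 mm wide, 14 to 24 mm above the origin, out to y = +-94 mm. Starts seated on the pin, yaw in the jig frame 1.70 to 2.24: red end on the wheel side but turned back.
- grip (a point): Centre of the wooden grip block on the arm: 26 mm wide (the arm's x), 40 mm long (y), 28 mm high, centre 48 mm above the arm's origin, so 110 mm above the table when seated. Grasp it across its 26 mm. No part of the jig stands higher than 99 mm.
- straight_edge (a point): Middle of the straight upright outer edge of the pale wooden template, at the arm's y = -96 mm, 6 mm below its origin. The template hangs under the bar's end: 8 mm thick, y -62 to -96, from 14 mm above to 25 mm below the origin. To refit: this end on the jig's -x side, arm yaw in the jig frame -0.8 to -1.45; then swing counter-clockwise seen from above, to 0.
- hollow_edge (a point): The same point at the other end (arm's y = +96 mm): the red template of the same size with a hollow edge. The arm cannot be swung half round on the pin: spring leg, bolt and pot stop it.
- return_spring (a joint): Angle (rad) of the torsion spring's upper leg about the pin's axis: 0 relaxed at its stop, growing counter-clockwise seen from above as it is wound, 0.65 with the arm latched, at most 0.95. Torque 0.1 N m relaxed, 0.27 N m latched. An arm let go before the catch has it is thrown back.
- spring_roller (a point): Middle of the upright white roller on the spring leg's end: radius 4 mm, jig z 61 to 88, 39 mm from the pin's axis; relaxed at jig x -10, y -37, latched at x 14, y -36. The bar must be fitted clockwise of it, free of it; swung in, the bar's wheel half meets it at an arm yaw of about -0.65 and pushes it along.
- catch_bolt (a joint): Travel (m) of the steel catch bolt along jig +y: 0 fully out, 0.012 fully in; spring 2 to 4 N. The bar end opposite the wheel comes from the jig's +x side, pushes the bevel in by about 8 mm and passes; at an arm yaw of about +0.05 the bolt snaps out (swing to +0.1 to be sure). Let go, the arm comes back against its flat side, yaw about 0.
- bolt_nose (a point): Tip of the catch bolt at its flat side (which faces jig -x): jig x 11, y 86, z 81 when out. Bolt z 76 to 87, x 11 to 28, bevelled on its +x side.
- pot: Loose grey clay pot with straight walls, 59 mm across, 58 mm high, in the middle of the wheel head (rim 88 mm above the table). Origin: centre of its underside.
- tool_cup: Loose pale cup, 71 mm across, 73 mm high, with a brush and two loop tools standing in it: one thing, up to 205 mm high, the tool heads leaning out to about 50 mm from its axis. Origin: centre of its underside. It stands beside the jig, either 125 to 175 mm from the pin on the jig's -x, +y side or on the table beyond the wheel; the dark pot has the other place.
- dark_pot: Loose dark clay pot, 64 mm across, 70 mm high. Origin: centre of its underside.
Not all that is in view belongs to the job. Leave any purple look-alike of the tool_cup alone.

How it is judged:
By the outcome, as a careful person would: the job done as asked, in the order asked, and still so for the second after the job is handed in, with the robot touching nothing.
It also fails if it takes over 64 s, if anything falls off the work surface, if the arm or the gripper's body presses on something with over 40 N, if the wrist force passes 120 N, or if a joint passes its speed limit or range.

## Working session

There is one attempt and no reset: what is moved stays moved. The work goes in short steps, each a Python script; the robot and the scene stay as the last script left them, time stands still between calls to the robot, and variables do not carry over. Pictures are saved under pics/ and viewed, and the job is handed in when it is done.

```bash
ls; mkdir -p pics
python3 - <<'E'
from station import env, set_gripper, viewer, workorder
import cv2
for n in ["scene","top","wrist"]:
    s=env.read_state()
    im=viewer.camera(n); cv2.imwrite(f"pics/{n}0.png",im)
    print(n,viewer.camera_params(n))
print(s)
E
```

```text
pics
scene {'fx': 487.5924708285752, 'fy': 487.5924708285752, 'cx': 323.8140070227825, 'cy': 197.12530072813868, 'dist': array([-0.01307414,  0.        ,  0.        ,  0.        ,  0.        ]), 'pose': array([[ 4.39446838e-01,  4.35780856e-01, -7.85481714e-01,
        -6.65686446e+02],
       [-8.97980750e-01,  2.35257922e-01, -3.71865948e-01,
        -3.34715962e+02],
       [ 2.27387346e-02,  8.68762773e-01,  4.94706169e-01,
         7.62532766e+02],
       [ 0.00000000e+00,  0.00000000e+00,  0.00000000e+00,
         1.00000000e+00]])}
top {'fx': 393.1698322546876, 'fy': 393.1698322546876, 'cx': 316.6334659885506, 'cy': 202.27737895273833, 'dist': array([-0.02953594,  0.        ,  0.        ,  0.        ,  0.        ]), 'pose': array([[-2.09903579e-02,  9.93467082e-01, -1.12172017e-01,
         2.63092500e+02],
       [-9.99517210e-01, -2.34230578e-02, -2.04134062e-02,
         1.29641353e+02],
       [-2.29074587e-02,  1.11689377e-01,  9.93479105e-01,
         1.19165580e+03],
       [ 0.00000000e+00,  0.00000000e+00,  0.00000000e+00,
         1.00000000e+00]])}
wrist {'fx': 350.
[... 505 characters left out ...]
,
         1.00000000e+00]])}
{'time_s': 0.1, 'qpos': array([-1.20299359e+00,  4.23792334e-01,  1.63058814e+00,  2.00082450e-05,
        1.08861674e+00, -1.90326356e-02]), 'dq': array([-0.00017914, -0.00078042, -0.00125535,  0.0003654 ,  0.00089809,
        0.00145171]), 'tau': array([ 9.24765009e-04, -5.45618033e+01, -2.74325895e+01,  6.45901286e-02,
        1.88432011e-02, -1.98215588e-05]), 'tool_pos': array([ 235.65690961, -578.45298627,  301.97192382]), 'orientation': array([ 9.81353691e-01,  1.92209363e-01, -1.13121652e-04, -6.93166986e-04]), 'force': array([ 0.19714603, -0.52826382,  0.53074811]), 'wrist_torque': array([0.01779233, 0.04561275, 0.02093946]), 'width': 87.99730539131677}
```

View pics/scene0.png

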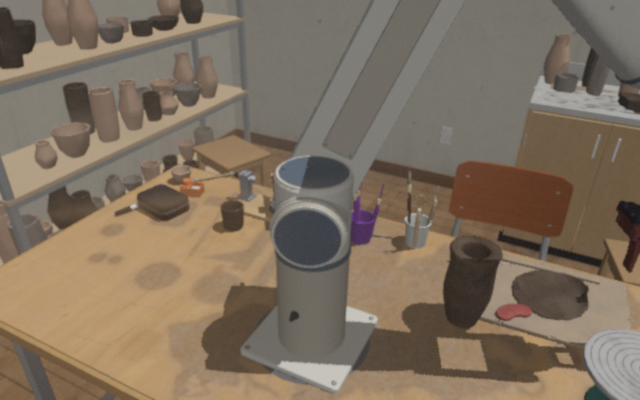

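View pics/top0.png

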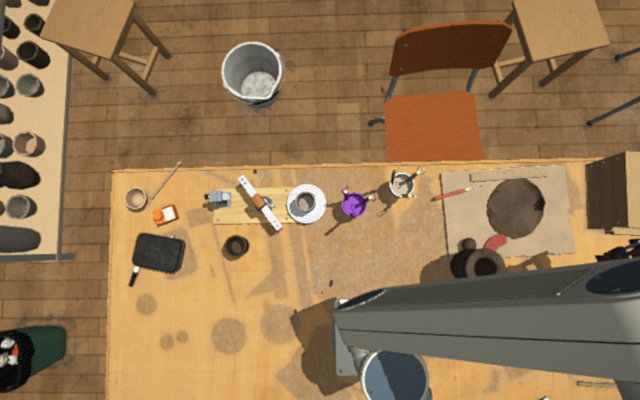

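```bash
cat > h.py <<'E'
from station import env, set_gripper, viewer, workorder
import cv2, numpy as np
from scipy.spatial.transform import Rotation as R
def ray(name,uv,st=None):
    p=viewer.camera_params(name)
    K=np.array([[p['fx'],0,p['cx']],[0,p['fy'],p['cy']],[0,0,1]])
    uv=np.atleast_2d(np.float64(uv))
    n=cv2.undistortPoints(uv[:,None,:],K,p['dist'])[:,0,:]
    d=np.c_[n[:,0],-n[:,1],-np.ones(len(n))]
    if name=='wrist':
        T=np.eye(4);T[:3,:3]=R.from_quat(st['orientation']).as_matrix();T[:3,3]=st['tool_pos']
        P=T@p['tool_from_camera']
    else: P=p['pose']
    return P[:3,3],d@P[:3,:3].T
def plane(name,uv,z,st=None):
    o,d=ray(name,uv,st)
    return o+d*((z-o[2])/d[:,2])[:,None]
def proj(name,X,st=None):
    p=viewer.camera_params(name)
    K=np.array([[p['fx'],0,p['cx']],[0,p['fy'],p['cy']],[0,0,1]])
    if name=='wrist':
        T=np.eye(4);T[:3,:3]=R.from_quat(st['orientation']).as_matrix();T[:3,3]=st['tool_pos']
        P=T@p['tool_from_camera']
    else: P=p['pose']
    c=(np.atleast_2d(X)-P[:3,3])@P[:3,:3]
    c=c*[1,-1,-1]
    return cv2.projectPoints(c,np.zeros(3),np.zeros(3),K,p['dist'])[0][:,0]
E
python3 - <<'E'
from h import *
for n,uv,z in [("grip",(262,202),124),("wheel",(307,203),30),("bracket",(218,198),99),("dark",(236,243),70),("cup",(401,185),73),("purple",(353,205),73)]:
    print(n,plane("top",uv,z).round(0))
im=cv2.imread("pics/top0.png"); c=im[150:280,190:430]
cv2.imwrite("pics/topc.png",cv2.resize(c,None,fx=3.3,fy=3.3,interpolation=cv2.INTER_CUBIC))
E
```

```text
grip [[388. 301. 124.]]
wheel [[393. 182.  30.]]
bracket [[405. 430.  99.]]
dark [[278. 385.  70.]]
cup [[434. -90.  73.]]
purple [[379.  49.  73.]]
```

View pics/topc.png

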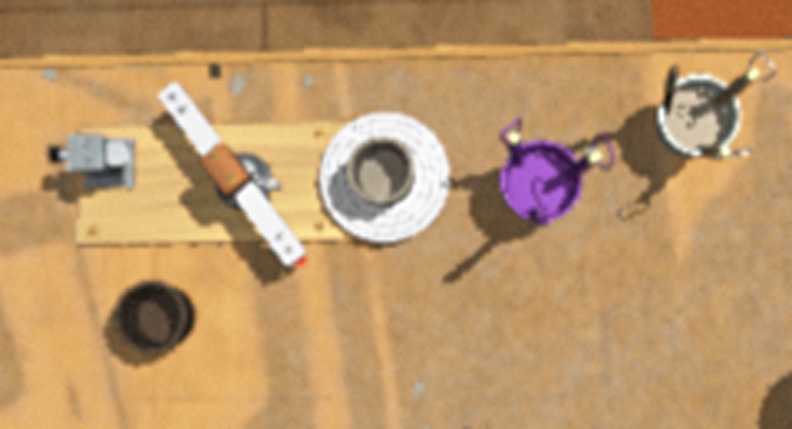

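```bash
cat >> h.py <<'E'
def quat(yaw): # tool down, jaw (tool y) axis at world angle yaw
    a=(yaw+np.pi/2)/2
    return np.array([np.cos(a),np.sin(a),0,0])
E
python3 - <<'E'
from h import *
for y in (2.21,2.21-np.pi):
    print(y,env.ik([388,302,330],quat(y)))
E
```

```text
2.21 [ 6.37194771e-01  1.91430583e-01  1.89252267e+00 -4.44089210e-16
  1.05763940e+00 -1.57280523e+00]
-0.9315926535897932 [ 6.37194771e-01  1.91430583e-01  1.89252267e+00 -4.44089210e-16
  1.05763940e+00  1.56878742e+00]
```

Run:
```python
from h import *
s=env.read_state()
env.move_l(s['tool_pos']+[0,0,110],rate=200)
q=quat(2.21)
# camera sits at tool +x; aim so the jig is central
env.reach([388,302,380],q)
s=env.read_state(); im=viewer.camera("wrist"); cv2.imwrite("pics/w1.png",im)
np.save("w1.npy",np.r_[s['tool_pos'],s['orientation']]); print(s['time_s'],s['tool_pos'],s['qpos'])
```

```text
3.9833 [388.38539414 301.62333165 379.97937585] [ 6.36168105e-01  1.34531905e-01  1.83765153e+00 -1.29227670e-04
  1.16940641e+00 -1.57264771e+00]
```

View pics/w1.png

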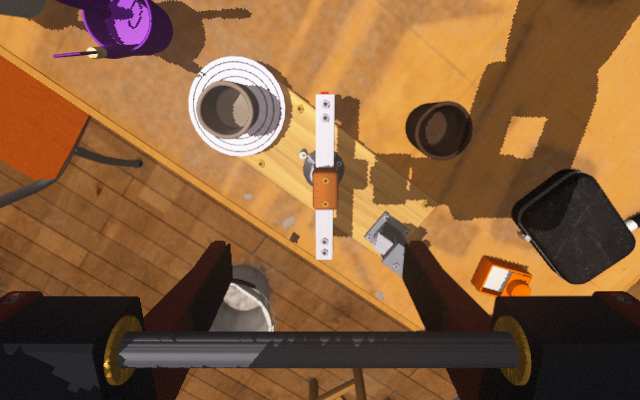

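```bash
cat > m1.py <<'E'
from h import *
im=cv2.imread("pics/w1.png"); v=np.load("w1.npy"); st=dict(tool_pos=v[:3],orientation=v[3:])
hsv=cv2.cvtColor(im,cv2.COLOR_BGR2HSV)
def big(m,roi):
    x0,y0,x1,y1=roi; k=np.zeros_like(m);k[y0:y1,x0:x1]=m[y0:y1,x0:x1]
    c,_=cv2.findContours(k,cv2.RETR_EXTERNAL,cv2.CHAIN_APPROX_NONE)
    c=sorted(c,key=cv2.contourArea)[::-1]; return c
def line(c): 
    r=cv2.minAreaRect(c); return cv2.boxPoints(r),r
white=cv2.inRange(hsv,(0,0,170),(180,60,255))
cs=big(white,(300,80,350,275))
for c in cs[:2]:
    b,r=line(c); print("bar part",cv2.contourArea(c),b.round(1).tolist())
allp=np.vstack(cs[:2]); b,r=line(allp); print("bar",b.round(1).tolist(),r)
w=plane("wrist",b,86,st); print(w.round(1)); print("centre",w.mean(0))
L=[np.linalg.norm(w[i]-w[(i+1)%4]) for i in range(4)];print("sides",L)
i=int(np.argmax(L)); d=w[(i+1)%4]-w[i]; print("long dir yaw of arm y",np.arctan2(-d[0],d[1]),np.arctan2(d[0],-d[1]))
br=cv2.inRange(hsv,(3,110,60),(18,255,220)); 
c=big(br,(305,160,345,215))[0]; b,r=line(c); w=plane("wrist",b,124,st); print("grip",b.round(1).tolist(),w.round(1).tolist(),w.mean(0), [np.linalg.norm(w[i]-w[(i+1)%4]) for i in range(4)])
wm=cv2.inRange(hsv,(0,0,150),(180,70,255))
c=big(wm,(180,45,292,165))[0]; h=cv2.convexHull(c); e=cv2.fitEllipse(h); print("wheel",e); 
W=plane("wrist",h[:,0],30,st); (cx,cy),rr=cv2.minEnclosingCircle(W[:,:2].astype(np.float32)); print(cx,cy,rr,plane("wrist",[e[0]],30,st))
E
python3 m1.py
```

```text
bar part 1307.0 [[299.70001220703125, 166.60000610351562], [301.5, 93.19999694824219], [334.70001220703125, 94.0], [332.8999938964844, 167.39999389648438]]
bar part 781.5 [[316.0, 210.0], [332.0, 210.0], [332.0, 259.0], [316.0, 259.0]]
bar [[298.3999938964844, 258.70001220703125], [300.8999938964844, 93.5], [334.5, 94.0], [332.0, 259.20001220703125]] ((316.4305419921875, 176.37112426757812), (33.560115814208984, 165.22190856933594), 0.8615256547927856)
[[487.3 346.8  86. ]
 [333.3 239.6  86. ]
 [313.1 267.7  86. ]
 [464.1 379.3  86. ]]
centre [399.45348643 308.36111419  86.        ]
sides [np.float64(187.61642759278666), np.float64(34.57407496654352), np.float64(187.71469725117828), np.float64(39.88746690038413)]
long dir yaw of arm y -0.9345367649057301 2.207055888684063
grip [[306.0, 160.0], [344.0, 160.0], [344.0, 214.0], [306.0, 214.0]] [[379.8, 281.3, 124.0], [357.7, 311.2, 124.0], [401.9, 345.5, 124.0], [425.1, 314.2, 124.0]] [391.10334303 313.04298179 124.        ] [np.float64(37.18303436136719), np.float64(55.928537328574095), np.float64(38.97756011797353), np.float64(55.909877150190475)]
wheel ((236.3601531982422, 105.73052978515625), (95.19621276855469, 102.33088684082031), 148.92750549316406)
393.8395080566406 185.18130493164062 58.2894172668457 [[391.92341001 183.84929314  30.        ]]
```

Run:
```python
import cv2
im=cv2.imread("pics/w1.png")[80:280,270:420]
cv2.imwrite("pics/w1c.png",cv2.resize(im,None,fx=3,fy=3,interpolation=cv2.INTER_NEAREST))
```

```text
(no output)
```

View pics/w1c.png

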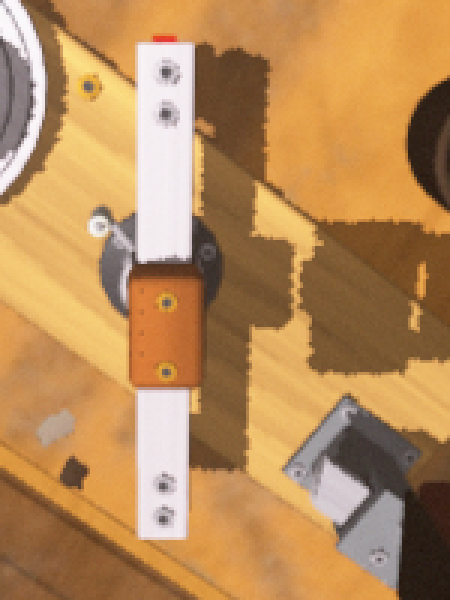

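Run:
```python
from h import *
v=np.load("w1.npy"); st=dict(tool_pos=v[:3],orientation=v[3:])
e=plane("wrist",[[325.2,94.2],[324.3,259.7]],86,st); d=e[0]-e[1]
print("len",np.linalg.norm(d),"pin",e.mean(0),"yaw",np.arctan2(-d[0],d[1]))
g=plane("wrist",[[313.7,172.7],[338,172.7],[338,208.7],[313.7,208.7]],124,st); print("grip",g.mean(0),np.linalg.norm(g[0]-g[1]),np.linalg.norm(g[1]-g[2]))
p=e.mean(0)[:2]; w=np.array([393,184.5]); j=p-w; print("jig yaw",np.arctan2(-j[0],j[1]),np.linalg.norm(j))
t=plane("top",[[190+170/3.3-1.5,150+95/3.3],[190+290/3.3,150+250/3.3]],86);print("top view ends",t,t.mean(0))
```

```text
len 188.15689651100584 pin [394.47937206 316.23969465  86.        ] yaw 2.209294501276509
grip [393.37733163 315.81750021 124.        ] 24.03719923985578 37.510473701101
jig yaw -0.011229036826999748 131.74800069585115
top view ends [[460.844387   370.54353673  86.        ]
 [323.90837333 263.01426544  86.        ]] [392.37638016 316.77890109  86.        ]
```

Run:
```python
from h import *
q=quat(2.209)
env.move_l([394,316.1,230],rot=q,rate=200)
print(env.move_l([394,316.1,173],rate=80,f_stop=8))
s=env.read_state();print(s['tool_pos'],s['force'])
print(set_gripper(20))
env.hold(0.2)
s=env.read_state();print(s['time_s'],s['tool_pos'],s['force'],s['wrist_torque'],s['width'])
im=viewer.camera("wrist"); cv2.imwrite("pics/w2.png",im)
```

```text
False
[394.22742521 316.26783067 173.2646849 ] [-1.192393   -0.29627532  0.1329945 ]
False
6.9667 [393.97896133 316.08734862 172.96112149] [1.04806268 0.50347731 0.14846158] [ 0.0712892  -0.14068131 -0.03788829] 26.22323779119674
```

View pics/w2.png

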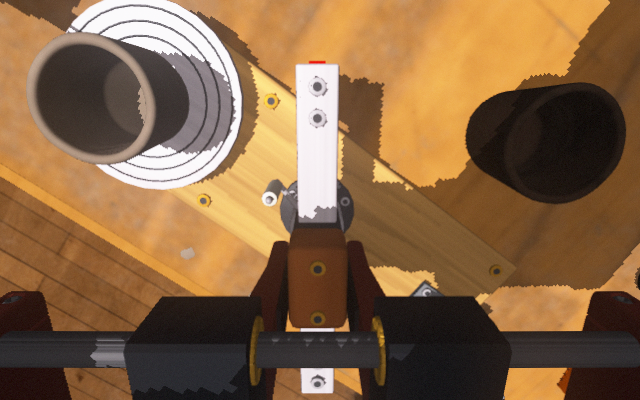

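Run:
```python
from h import *
st=dict(tool_pos=np.array([393.98,316.09,172.96]),orientation=quat(2.209))
e=plane("wrist",[[316.8,65],[317.2,393]],86,st); d=e[0]-e[1]
print(e,np.linalg.norm(d),e.mean(0),np.arctan2(-d[0],d[1]))
u=np.array([-np.sin(2.209),np.cos(2.209)])
print("along offsets",(e[:,:2]-[393.98,316.09])@u)
# board edge lines (z=12)
b=plane("wrist",[[240,38],[512,275]],12,st); print(b)
```

```text
[[319.16083074 259.95134559  86.        ]
 [470.14057717 372.0193986   86.        ]] 188.02694578007828 [394.65070395 315.98537209  86.        ] 2.2093332041154703
along offsets [ 93.5371127  -94.48982265]
[[331.04976442 207.71307976  12.        ]
 [347.14791939 470.87171022  12.        ]]
```

Run:
```python
from h import *
v=np.load("w1.npy"); st=dict(tool_pos=v[:3],orientation=v[3:])
def a(n,p,z,s=None):
    b=plane(n,p,z,s);d=b[1]-b[0]
    if d[1]<0:d=-d
    return b.round(1)[:,:2].tolist(),np.arctan2(-d[0],d[1])
print(a("wrist",[[289,92.3],[376,152]],12,st))
print(a("wrist",[[270,164],[315.3,203]],12,st))
print(a("top",[[190+78/3.3,150+243/3.3],[190+340/3.3,150+240/3.3]],12))
print(a("top",[[190+130/3.3,150+126/3.3],[190+345/3.3,150+123/3.3]],12))
print(plane("top",[[190+385/3.3,150+177/3.3]],30))
im=cv2.imread("pics/w2.png")[0:300,150:540]
cv2.imwrite("pics/w2c.png",cv2.resize(im,None,fx=2,fy=2,interpolation=cv2.INTER_NEAREST))
```

```text
([[342.8, 224.4], [336.1, 357.3]], np.float64(0.05021283023520564))
([[430.6, 256.0], [438.4, 335.2]], np.float64(-0.09741969844181243))
([[338.6, 466.9], [336.1, 226.2]], np.float64(-0.010444189883243518))
([[445.9, 419.3], [443.7, 220.0]], np.float64(-0.010703768027947778))
[[390.88501392 183.24288089  30.        ]]
```

View pics/w2c.png

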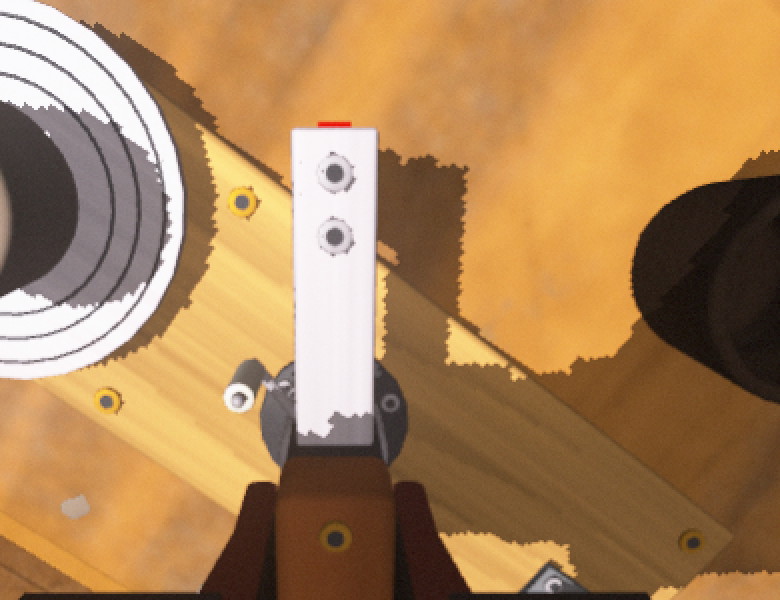

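Run:
```python
from h import *
v=np.load("w1.npy"); st=dict(tool_pos=np.array([393.98,316.09,172.96]),orientation=quat(2.209))
r=plane("wrist",[[269.5,199]],88,st)[0]; print("roller",r[:2]-[394.4,316.4])
s=env.read_state(); p0=s['tool_pos']
env.move_l([p0[0],p0[1],273],rate=100)
s=env.read_state();print(s['time_s'],s['force'],s['wrist_torque'],s['width'])
cv2.imwrite("pics/w3.png",viewer.camera("wrist"))
cv2.imwrite("pics/t3.png",viewer.camera("top")[130:300,180:440])
print(env.read_state()['qpos'], env.ik([394.4,316.4,273],quat(0.5)))
```

```text
roller [-10.473396   -38.04795737]
8.1667 [ 0.00676786 -0.48989    -2.5827    ] [ 0.09946404 -0.10863667 -0.01634545] 25.786301157505537
[ 6.52528876e-01  2.89347499e-01  1.91689725e+00  3.35571091e-05
  9.36852449e-01 -1.55645874e+00] [ 6.52562740e-01  2.89102359e-01  1.91513488e+00 -4.44089210e-16
  9.37355411e-01  1.52562740e-01]
```

View pics/w3.png

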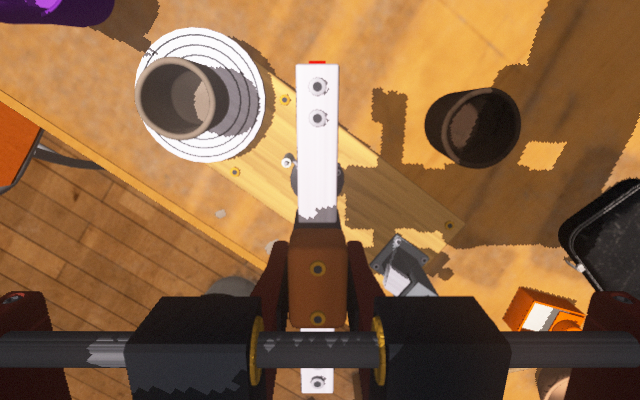

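Run:
```python
from h import *
pin=np.array([394.38,316.39])
def tcp(psi,z): return [pin[0]-0.5*np.sin(psi),pin[1]+0.5*np.cos(psi),z]
env.reach(tcp(0.5,273),quat(0.5))
psi=-1.13
env.reach(tcp(psi,273),quat(psi))
s=env.read_state();print(s['time_s'],s['qpos'],s['tool_pos'],s['force'],s['width'])
cv2.imwrite("pics/w4.png",viewer.camera("wrist"))
```

```text
11.225 [6.52337603e-01 2.89742617e-01 1.91416108e+00 6.41152786e-06
 9.37642898e-01 1.78134499e+00] [394.84611267 316.59906922 273.01218299] [ 0.18177706  0.16943832 -2.36819395] 26.06503102415105
```

View pics/w4.png

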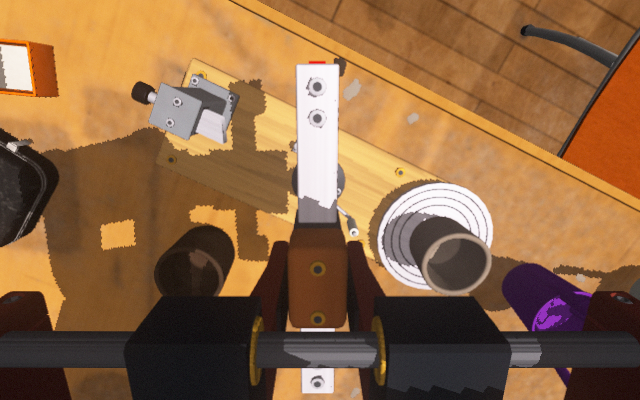

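Run:
```python
from h import *
s=env.read_state(); p=s['tool_pos']
env.move_l([394.83,316.6,215],rate=120)
hit=env.move_l([394.83,316.6,172.6],rate=25,f_stop=10)
s=env.read_state();print(hit,s['time_s'],s['tool_pos'],s['force'],s['wrist_torque'],s['width'])
cv2.imwrite("pics/w5.png",viewer.camera("wrist"))
```

```text
True 13.475 [393.87173361 316.05697759 172.9275007 ] [-1.55582435 -0.28633927  4.91772318] [0.01681491 0.18312503 0.00533075] 25.822995635213136
```

View pics/w5.png

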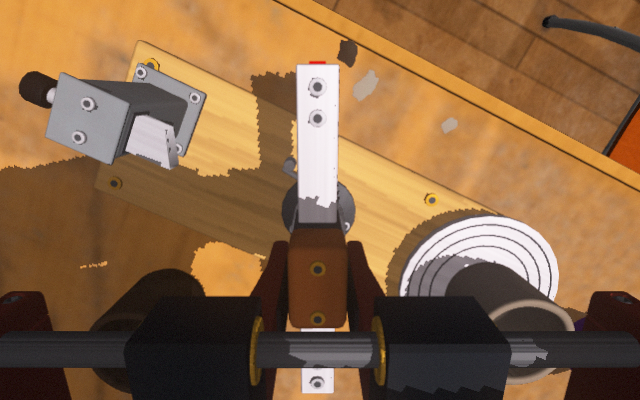

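Run:
```python
from h import *
for psi in [-1.0,-0.7,-0.5,-0.35,-0.2,-0.1,0.0,0.05,0.09]:
    env.move_l([393.92,316.07,172.9],rot=quat(psi))
    s=env.read_state();print(psi,round(s['time_s'],2),s['tool_pos'].round(2),s['force'].round(1),s['wrist_torque'].round(2),round(s['width'],2))
    if np.linalg.norm(s['force'])>30: break
cv2.imwrite("pics/w6.png",viewer.camera("wrist"))
cv2.imwrite("pics/t6.png",cv2.resize(viewer.camera("top")[150:280,190:430],None,fx=3.3,fy=3.3))
```

```text
-1.0 13.81 [393.69 316.   172.89] [-5.9 -1.5  4. ] [-0.24  0.88  0.08] 25.58
-0.7 14.26 [393.77 315.78 172.91] [-3.7 -3.2  4.7] [-0.6   0.73  0.05] 25.89
-0.5 14.61 [393.6  315.79 172.91] [-4.5 -3.   5.2] [-0.51  0.86  0.  ] 25.88
-0.35 14.91 [393.57 315.75 172.91] [-4.5 -2.8  4.6] [-0.59  0.89 -0.19] 25.92
-0.2 15.21 [393.57 315.65 172.9 ] [-5.5 -2.9  6.3] [-0.61  0.86  0.04] 25.76
-0.1 15.46 [393.51 315.62 172.92] [-5.2 -3.5  6.9] [-0.67  0.9  -0.03] 25.98
0.0 15.71 [393.45 315.64 172.89] [-5.3 -3.7  6.2] [-0.61  0.92 -0.23] 25.9
0.05 15.96 [393.38 315.62 172.93] [-6.2 -4.   6.7] [-0.67  0.99 -0.2 ] 25.92
0.09 16.21 [393.32 315.58 172.9 ] [-5.6 -2.9  6.9] [-0.68  1.   -0.23] 25.83
```

View pics/w6.png

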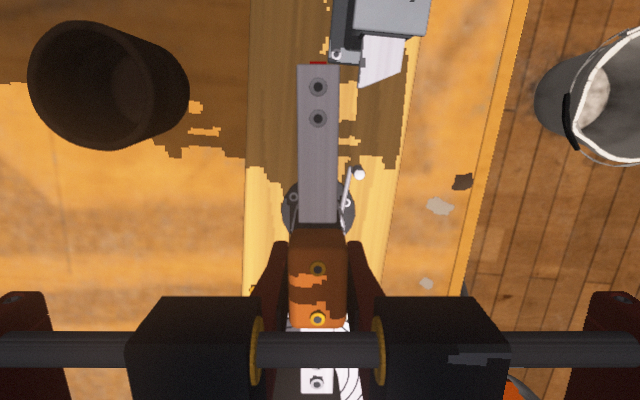

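View pics/t6.png

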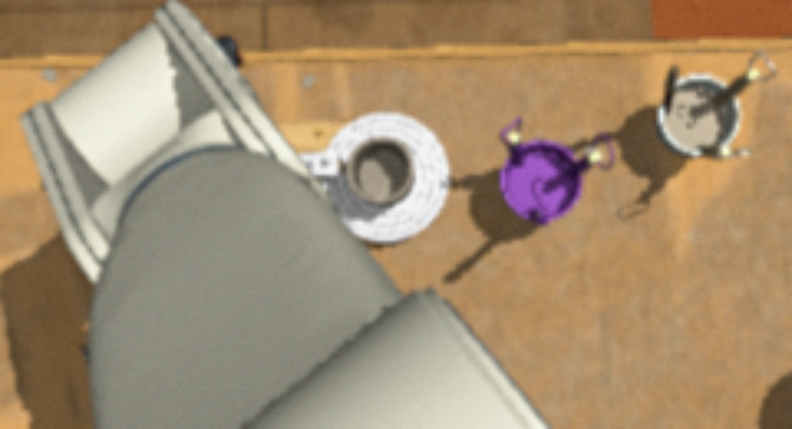

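Run:
```python
from h import *
env.move_l([393.6,315.8,172.9],rot=quat(0.01))
env.hold(0.3)
s=env.read_state();print(s['force'].round(1),s['wrist_torque'].round(2))
cv2.imwrite("pics/w7.png",viewer.camera("wrist"))
set_gripper(60); env.hold(0.3)
s=env.read_state(); print(s['time_s'],s['tool_pos'],s['width'])
p=s['tool_pos']
env.move_l([p[0],p[1],330],rate=100)
s=env.read_state();cv2.imwrite("pics/w8.png",viewer.camera("wrist"))
np.save("w8.npy",np.r_[s['tool_pos'],s['orientation']])
print(s['time_s'],s['force'])
```

```text
[-5.7 -2.1  6.1] [-0.49  0.92 -0.31]
17.9167 [393.59448915 315.80670916 172.89231006] 59.99558444905284
19.6417 [-0.09661884  0.25098132 -0.40864627]
```

View pics/w8.png

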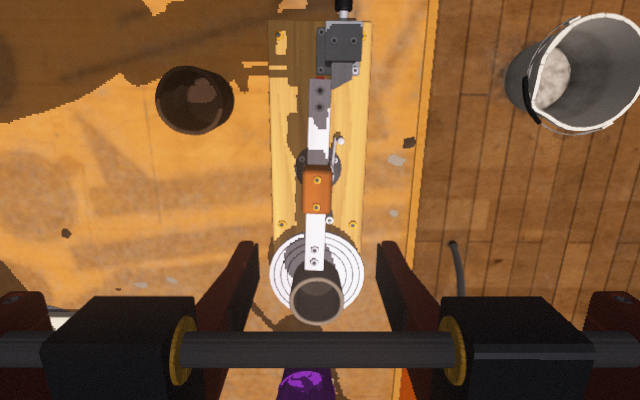

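View pics/w7.png

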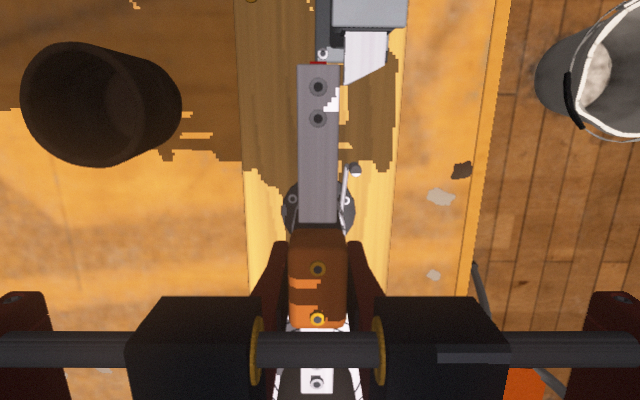

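Run:
```python
from h import *
im=cv2.imread("pics/w8.png")[10:330,240:390]
cv2.imwrite("pics/w8c.png",cv2.resize(im[:185],None,fx=3.2,fy=3.2,interpolation=cv2.INTER_CUBIC))
cv2.imwrite("pics/w8d.png",cv2.resize(im[140:],None,fx=3.2,fy=3.2,interpolation=cv2.INTER_CUBIC))
v=np.load("w8.npy"); st=dict(tool_pos=v[:3],orientation=v[3:])
e=plane("wrist",[[319.5,79],[314,270]],86,st); d=e[0]-e[1]
print(e,np.linalg.norm(d),e.mean(0),"yaw world",np.arctan2(-d[0],d[1]))
print(plane("wrist",[[330,220],[340,141]],88,st)-[393.9,316.1,0])
```

```text
[[394.83340609 409.55528772  86.        ]
 [391.24086437 221.98291166  86.        ]] 187.60677657147016 [393.03713523 315.76909969  86.        ] yaw world -0.019150488004937995
[[ 12.77208187 -37.92076779  88.        ]
 [ 20.42098547  39.58213147  88.        ]]
```

View pics/w8c.png

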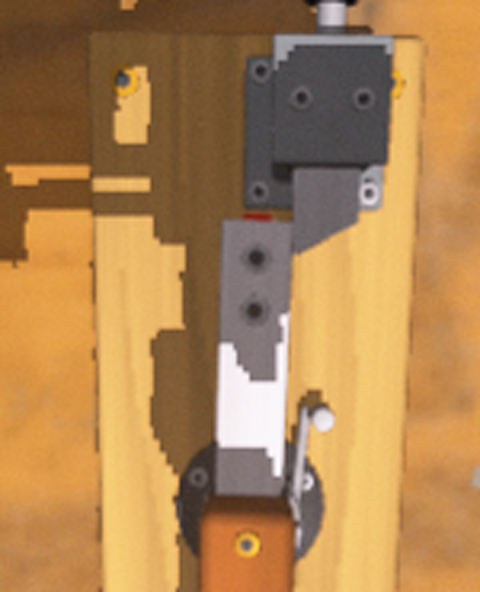

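View pics/w8d.png

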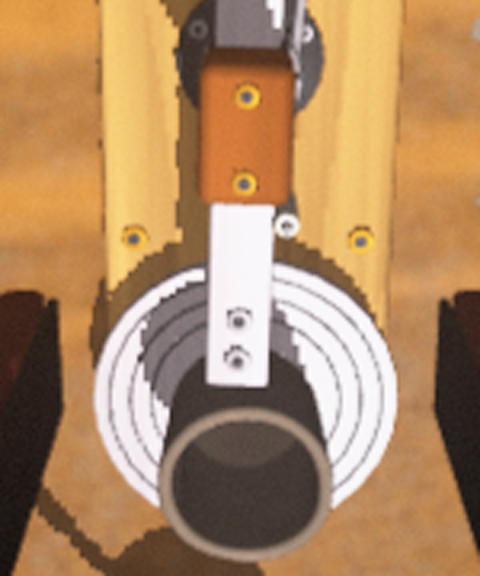

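Run:
```python
from h import *
s=env.read_state();p=s['tool_pos']
env.move_l([p[0],p[1],400],rate=150)
q=s['qpos'].copy(); q=env.read_state()['qpos'].copy(); q[0]-=0.9; env.move_joints(q)
cv2.imwrite("pics/t9.png",cv2.resize(viewer.camera("top")[150:280,190:430],None,fx=3.3,fy=3.3,interpolation=cv2.INTER_CUBIC))
print(env.read_state()['time_s'])
```

```text
21.9667
```

View pics/t9.png

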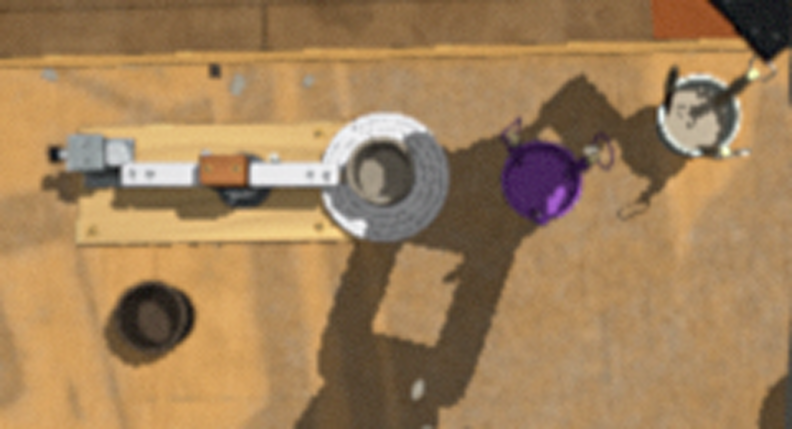

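The arm lies along the jig, from the bolt (crop about (125,172)) to the pot (about (340,175)). The pot at (380,172), the dark pot at (152,315) and the cup at (698,115) are where they were in the first picture.

Run:
```python
from h import *
print(workorder.sign_off()); print(env.read_state()['time_s'])
```

```text
the job is handed in; nothing more can be done
None
the job is handed in; nothing more can be done
```

The profile arm is turned end for end, refitted on its pin and held by the catch bolt with the straight template at the pot. I handed the job in at about 22 s on the robot's clock.

I gripped the arm's wooden block, lifted it 100 mm and turned it with the same face up. I lowered it onto the pin at a yaw of about -1.1 in the jig frame, clear of the spring's roller. I then swung it in to about +0.1, past the bolt, eased it back to about 0 and let go.

**What the last checks showed:**
- **Fit on the pin:** the tool height at contact was 172.9 mm, against 173.0 mm when I first gripped the seated arm. That puts the arm right down on the shoulder.
- **Catch:** in the wrist picture taken after release, the bolt is out and the bar rests against its flat side. The arm's measured yaw is -0.02 in the world frame, about -0.01 in the jig frame.
- **Spring:** the roller sits beside the bar's wheel half at about x 13, y -38 mm from the pin, close to its expected latched place at x 14, y -36.
- **Other things:** the pot, the dark pot, the tool cup and the purple look-alike show no movement in the final top view, judged by eye.

The only disagreement was in the jig's yaw. Rough readings of the board's edges from the wrist pictures varied from -0.10 to +0.05, so I used the top view and wheel centre, which agreed on about -0.01. No check failed.

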